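# Press a keyed chuck into the drive hub of a carving bench

## Robot

A 6-joint arm with a two-finger parallel gripper is mounted at the origin on the work surface. World frame = base frame: x ahead of the robot, y to its left, z up, the work surface at z = 0. Lengths are in m, angles in degrees, forces in N, time in s.
With the tool pointing down it reaches from about 0.25 to 0.725 m from the base axis. Payload 9.7 kg.
Tool frame: the origin (TCP) lies midway between the tips of the shut fingers; the grasp point (between the pads) lies manip.grip_point_offset behind it (manip.grip_point_offset is the distance from the TCP to the grasp point, in m); z points along the fingers, y is the line along which they close (so a half turn about z gives the same grasp; the last joint's range is limited). The gripper opens to 85 mm and grips with 20 to 120 N. Pads are 22 mm wide; open, the fingers measure 114 mm over their backs; the gripper's body (76 mm by 85 mm) begins 54 mm behind the grasp point. The pads swing forward as they close: fully open they stand 13 mm farther back than shut.
Start: joints at [-75.802, 4.979, 10.078, 95.1, 0, 90], TCP at [0.135, -0.533, 0.231] pointing down, gripper open.
Joint ranges: [-179.16, 179.16], [-48.56, 103.87], [-65.8, 70.77], [-126.05, 130.52], [-82.76, 87.17], [-180, 180]. Speed limits (degrees/s): [127.2, 127.2, 147.25, 180, 180, 180].

## Interface

Orientations are given as a 3x3 rotation matrix whose columns are the frame's x, y, z axes.
In Python, from workcell import manip gives the robot as it stands. The module is installed in compiled form; this text tells all that it offers.
- The arm moves only by the shell command python3 -m handwheel 'ROWS' [FORCE]. ROWS is JSON, a list of rows, each a list of 3 entries, a list of its own where there are three numbers: the shift along the world's x, y, z scaled (see below), then the turn, a rotation vector about the world's x, y, z scaled (see below), then the opening, from 0 (shut) to 1 (fully open). A call has 1 to 20 rows; each row shifts and turns the commanded pose from where the row before left it; what a row does not reach is not made up. The controller multiplies each number of a shift by 20 cm and each number of a turn by 90 degrees. A row lasts 1/8 s, in which the tool goes at most 62.5 mm and 10.7 degrees, less where a joint would pass 70% of its speed; a pose out of reach is approached as far as the arm can. A call with a number of a shift or a turn outside -1 to 1 is refused whole. A call with a gripper value outside its range is refused whole. The fingers move at their own pace and stop on an object; FORCE is the grip in N (left out, the last holds). Time passes only in rows, so rows that do not move let the fingers close. It gives the time, the measured TCP pose, the force, the opening and the grip force at its end, in the units of the state.
- manip.sense(): the state, without advancing time (a new reading comes with each control period).
- manip.camera(name): name is "scene" or "side" or "wrist"; returns the picture (400x640x3 uint8, red, green, blue); there is no depth.
- manip.get_calibration(name): a dict with "mtx" (3x3 intrinsics, pixels), "position" and "attitude" of the camera in the world; the wrist camera has in their place "hand_eye" (4x4, takes a point from camera to tool coordinates, whose origin is the TCP and whose axes are the flange's). Camera axes: x right, y down, z forward; pixel columns grow to the right and rows downward; lengths in m; the calibration is good to about 2 mm. The wrist camera is an equidistant fisheye: a pixel r from the principal point sees the ray r / f radians off the axis. A picture is of the moment at which its call begins: read the wrist's pose just before it. get_calibration takes no time and is no camera call.
- manip.sign_off(): hands the job in; it is judged then, once.
Trained networks look in the newest picture that a camera, given by its name, has taken for a name from the list of things; names that differ only in an ending like _2 or _b are one class to them, and where a whole thing is asked for, a point or a joint stands for the part that bears it (a point fixed in the world has none). Each returns a list of dicts, best first, with "confidence" (0 to 1); they miss things now and then, are a little off and sometimes report something else, mostly with a low value. They report only what shows in the picture. A call takes as long as a camera call. They do not tell look-alikes from the thing itself.
- manip.outline_of(camera, name): "region" (400x640 bool, what is visible of it) and "box" ([left, top, right, bottom] as shares, 0 to 1, of the picture: columns of its width, rows of its height, round what is visible of it).
- manip.place_of(camera, name): "centre" ([column, row] as shares, 0 to 1, of the picture: columns of its width, rows of its height: a listed point, or the origin of a listed thing).
The state is a dict: "time_s": time; "joints": joint angles; "joint_vel": joint speeds; "joint_efforts": joint torques, N m; "position": TCP position; "ee_rot": TCP orientation; "contact_force": force on the tool from outside, world axes, zero at the start; "moment": the same for the moment, N m; "width": finger opening in m; "grasp_force": force on a finger pad.
Only numpy, scipy, OpenCV 4.12 (cv2) and the standard library are available. Lean on these libraries where they do the work, as an engineer would, in place of code of your own. Each camera call takes 0.05 s, during which the arm holds its last target. There are 200 camera calls.

## Task

Take the orange dust cap off the hub and put it down, right way up, in the grey tray. Then take the blue-ringed chuck from the wooden rack, push its shaft into the hub, turning it until the key slips into the keyway, and keep pushing against the spring until the blue flange is flush on the hub. Finish still holding it pressed fully home (the spring lifts it if let go), and leave everything else where it is.

Things in the scene. Friction and masses are not known exactly. Their poses are not given: they have to be found in the camera images.
- hub: steel pulley hub upright on the drive housing, fixed, cannot turn. Origin on its axis at the pulley's underside, 60 mm above the table, z up. Boss 56 mm across, its flat top (mouth) 65 mm above the origin; aluminium pulley 110 mm across, 18 mm high, at its foot. Bore 24 mm in diameter, 46 mm deep. +x points to the keyway; the yaw varies
- keyway (a point): centre of the keyway's opening in the hub's top face, 14.5 mm from the hub's axis along the hub's +x. The keyway is a slot 9 mm wide, reaching 17 mm from the axis, open at the top, all the way down the bore. A yellow mark on the boss and a yellow bar on the pulley point the same way
- hub_mouth (a point): centre of the hub's bore at its flat top face, 125 mm above the table; axes as the hub
- ejector (a joint): spring-loaded brass ejector in the bore (m): 0 = up, its face 28 mm below the mouth; grows as it is pushed down, 0.012 when the chuck's flange is flush on the hub, stop at 0.014. Pushes back with 5 N at 0, 11 N at 0.012, more than the chuck's weight: a chuck let go rises again
- cap: orange dust cap, 60 g, loose over the hub at first: disc 72 mm across, skirt 10 mm high (inside 64 mm across), round knob on top 26 mm in diameter, 26 mm high. Origin: centre of the skirt's lower edge, z up; disc at 10 to 16 mm, knob at 16 to 42 mm above it. On the hub its origin is 10 mm below the mouth
- tray: grey plastic tray, fixed, 180 x 160 mm (x, y), walls 22 mm high and 4 mm thick, floor 4 mm thick; origin: centre of its underside on the table. Empty. It stands to the left or the right of the drive, the rack on the other side
- rack: wooden rack, fixed, 190 x 90 x 55 mm, origin: centre of its underside on the table; two square holes 37 mm wide at x = -45 and +45 mm in its frame; a chuck hangs in each, flange on the rack's top
- chuck: keyed chuck with blue flange, about 0.35 kg. Origin: centre of the shaft's lower tip, z up along the shaft, +x to the key. Shaft 20 mm in diameter, z 0 to 40 mm, tip tapered to 12 mm over the lowest 5 mm. Flange 48 mm across, z 40 to 46 mm, with a yellow lug out to 33 mm on +x, above the key. In the rack the tip is 15 mm above the table
- grip (a point): centre of the chuck's dark body, on the axis 72 mm above the tip: a block 40 mm along x, 30 mm along y, z 46 to 92 mm; grip it by the flats facing +y and -y, 30 mm apart. Above it a steel nose cone, z 92 to 106 mm. A yellow mark on the body's top lies on the key side
- key (a point): centre of the underside of the brass key on the shaft's +x side, 12.5 mm from the axis, 18 mm above the tip: the shaft enters the bore by 18 mm before the key meets the hub's top face. Key 6 mm wide, reaching 15 mm from the axis, z 18 to 38 mm
- flange (a point): centre of the underside of the chuck's blue flange, 40 mm above the chuck's tip; level with point hub_mouth when fully home
- spare: spare chuck with a red flange, no key and no lug, else the same as the keyed one; stays in its hole in the rack
- jar: glass jar with green lid, 70 mm across, 110 mm high, origin under its centre; leave alone
- stone: stepped marble sample, 110 x 80 x 62 mm, origin under its centre; leave alone
- hammer: hammer lying on the table; leave alone
- brush: brush lying on the table; leave alone
- driver: screwdriver lying on the table behind the tray or rack; leave alone
- pad: round polishing pad, 100 mm across, 14 mm high, origin under its centre; leave alone
Mind the look-alikes: they are no part of the job. Several things have the shape of the cap; the one meant has the colours described above.

How it is judged:
By the outcome, as a careful person would: the job done as asked, in the order asked, and still so for the second after the job is handed in, while the arm keeps its last pose, push and grip.
It also fails if it takes over 58 s, if anything falls off the work surface, if the arm or the gripper's body presses on something with over 40 N, if the wrist force passes 120 N, or if a joint passes its speed limit or range.

## Working session

There is one attempt and no reset: what is moved stays moved. The work goes in short steps, Python scripts to look and compute and a shell command to move; the robot and the scene stay as the last step left them, time stands still between calls to the robot, and variables do not carry over. Pictures are saved under pics/ and viewed, at most 10 in all, crops included, and the job is handed in when it is done.

```bash
mkdir -p pics; ls
cat > h.py <<'E'
import numpy as np,cv2
from workcell import manip
def cal(c):
    k=manip.get_calibration(c); return np.array(k["mtx"]),np.array(k["position"]) ,np.array(k["attitude"])
def ray(c,px):
    if c=="wrist":
        k=manip.get_calibration(c);K=np.array(k["mtx"]);H=np.array(k["hand_eye"]);s=manip.sense()
        R=np.array(s["ee_rot"]);p=np.array(s["position"])
        x=(px[0]-K[0,2])/K[0,0];y=(px[1]-K[1,2])/K[1,1];r=np.hypot(x,y)
        d=np.array([x/r*np.sin(r),y/r*np.sin(r),np.cos(r)]) if r>1e-9 else np.array([0,0,1.])
        return R@H[:3,3]+p, R@H[:3,:3]@d
    K,p,A=cal(c)
    d=np.linalg.inv(K)@[px[0],px[1],1]
    return p,A@d
def onz(c,px,z):
    o,d=ray(c,px); return o+d*(z-o[2])/d[2]
def place(c,n): 
    return [(np.array(r["centre"])*[640,400],round(r["confidence"],2)) for r in manip.place_of(c,n)]
def tri(c1,p1,c2,p2):
    o1,d1=ray(c1,p1);o2,d2=ray(c2,p2)
    d1=d1/np.linalg.norm(d1);d2=d2/np.linalg.norm(d2)
    t=np.linalg.lstsq(np.c_[d1,-d2],o2-o1,rcond=None)[0]
    a=o1+d1*t[0];b=o2+d2*t[1];return (a+b)/2,np.linalg.norm(a-b)
def save(img,n): cv2.imwrite("pics/"+n+".png",cv2.cvtColor(img,cv2.COLOR_RGB2BGR))
E
python3 - <<'E'
from h import *
np.set_printoptions(precision=4,suppress=True)
I={c:manip.camera(c) for c in("scene","side")}
save(I["scene"],"scene0")
save(I["side"],"side0")
for c in("scene","side"):
    print(c,manip.get_calibration(c))
    for n in["hub_mouth","keyway","cap","tray","rack","chuck","grip","flange","key","spare","hub","jar","stone"]: print(n,[(p.round(1).tolist(),q) for p,q in place(c,n)])
print(manip.grip_point_offset,manip.sense())
print(manip.get_calibration("wrist"))
E
```

```text
pics
scene {'mtx': array([[447.1695,   0.    , 318.1969],
       [  0.    , 447.1695, 201.8514],
       [  0.    ,   0.    ,   1.    ]]), 'position': array([ 0.9902, -0.8095,  1.3197]), 'attitude': array([[ 0.8534,  0.4185, -0.3108],
       [ 0.5211, -0.6708,  0.5277],
       [ 0.0123, -0.6123, -0.7905]])}
hub_mouth [([322.3, 197.2], 0.81), ([364.0, 125.3], 0.32)]
keyway [([320.4, 199.4], 0.57)]
cap [([278.3, 213.0], 0.86), ([289.4, 193.0], 0.83), ([340.8, 158.0], 0.73), ([362.8, 204.9], 0.69), ([323.2, 198.5], 0.68), ([346.1, 169.1], 0.39)]
tray [([325.5, 202.5], 0.7), ([274.8, 272.6], 0.61)]
rack [([347.8, 167.8], 0.68)]
chuck [([338.1, 161.9], 0.6)]
grip [([324.6, 201.7], 0.68), ([335.9, 149.4], 0.67)]
flange [([336.5, 157.1], 0.55)]
key [([340.4, 160.2], 0.44), ([336.2, 162.0], 0.19)]
spare [([357.5, 172.4], 0.6)]
hub [([321.2, 206.5], 0.69)]
jar [([393.2, 137.6], 0.92)]
stone [([360.3, 123.8], 0.97), ([394.7, 134.6], 0.35)]
side {'mtx': array([[367.6176,   0.    , 320.6563],
       [  0.    , 367.6176, 202.7968],
       [  0.    ,   0.    ,   1.    ]]), 'position': array([0.4824
[... 920 characters left out ...]
ay([  0.0002, -52.0101,  46.4855,   0.0015,  -0.0001,  -0.    ]), 'position': array([ 0.1349, -0.5332,  0.2313]), 'ee_rot': array([[ 0.9695,  0.2453,  0.    ],
       [ 0.2453, -0.9695, -0.    ],
       [ 0.    ,  0.    , -1.    ]]), 'contact_force': array([0.4581, 0.5159, 0.2878]), 'moment': array([ 0.0051, -0.0159,  0.0564]), 'grasp_force': 0.0, 'width': 0.08531369161179049}
{'mtx': array([[309.7069,   0.    , 317.9654],
       [  0.    , 309.7069, 197.0127],
       [  0.    ,   0.    ,   1.    ]]), 'hand_eye': array([[ 0.0003, -0.9538, -0.3005,  0.0763],
       [ 1.    ,  0.0006, -0.0009,  0.0014],
       [ 0.001 , -0.3005,  0.9538, -0.1421],
       [ 0.    ,  0.    ,  0.    ,  1.    ]])}
```

Run:
```python
import cv2
a=cv2.imread("pics/scene0.png")[90:310,200:440];b=cv2.imread("pics/side0.png")[120:340,220:460]
cv2.imwrite("pics/sc.png",cv2.resize(a,(640,587),interpolation=cv2.INTER_CUBIC))
cv2.imwrite("pics/sd.png",cv2.resize(b,(640,587),interpolation=cv2.INTER_CUBIC))
```

```text
(no output)
```

View pics/sc.png

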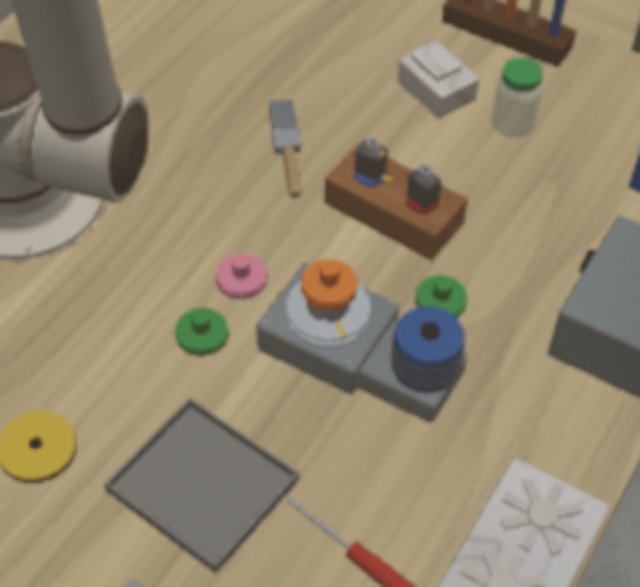

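View pics/sd.png

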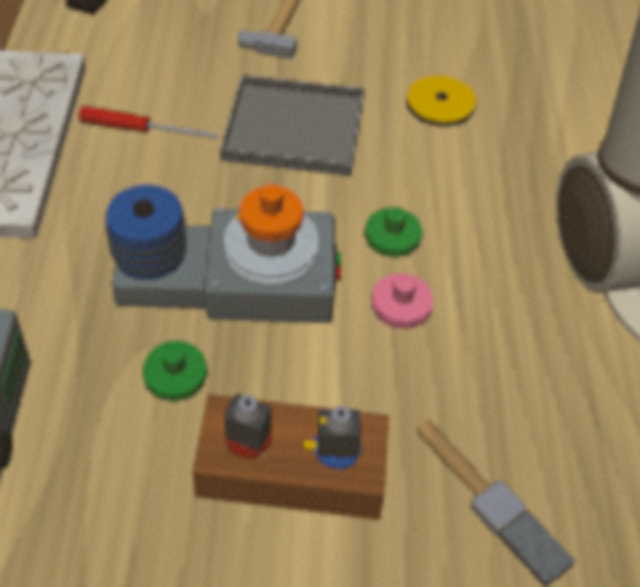

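The pictures show the orange cap on the hub at scene (324,196) and side (321,199). The look-alike caps are pink (290,193), green (276,214) and green (366,201) in the scene view. The blue chuck is at scene (339,151), with its yellow lug showing in the side view, and the red spare is at (359,162). The empty tray is at scene (276,272).

Run:
```python
from h import *
np.set_printoptions(precision=4,suppress=True)
for n,a,b in [("hub_mouth",(322.3,197.2),(319.7,200.8)),("cap",(323.2,198.5),(320.1,201.4)),("hub",(321.2,206.5),(321.6,212.5)),("grip",(335.9,149.4),(348.5,280.5)),("flange",(336.5,157.1),(345.8,286.5)),("chuck",(338.1,161.9),(345.1,293.5)),("rack",(347.8,167.8),(328.8,294.5)),("spare",(357.5,172.4),(314,291.5)),("tray",(274.8,272.6),(329.9,168.3))]:
    print(n,*tri("scene",a,"side",b))
print("mouth",onz("scene",(322.3,197.2),.125),onz("side",(319.7,200.8),.125))
print("tray",onz("scene",(274.8,272.6),0),onz("side",(329.9,168.3),0))
# orange blob and yellow
for c in("scene","side"):
    im=cv2.imread(f"pics/{c}0.png");h=cv2.cvtColor(im,cv2.COLOR_BGR2HSV)
    m=cv2.inRange(h,(5,170,120),(16,255,255));n,l,s,ce=cv2.connectedComponentsWithStats(m)
    for i in range(1,n):
        if s[i,4]>60: print(c,"orange",s[i],ce[i])
    m=cv2.inRange(h,(20,120,150),(34,255,255));n,l,s,ce=cv2.connectedComponentsWithStats(m)
    for i in range(1,n):
        if 2<s[i,4]<300: print(c,"yellow",s[i],ce[i],onz(c,ce[i],.078),onz(c,ce[i],.058))
print("lug side", onz("side",(220+310*.375,120+445*.375),.058))
print("flange c", onz("side",(345.8,286.5),.055),onz("scene",(336.5,157.1),.055))
print("grip", onz("side",(348.5,280.5),.087),onz("scene",(335.9,149.4),.087))
# blue motor top
print("motor top",tri("scene",(200+430*.375,90+331*.375),"side",(220+145*.375,120+210*.375)))
```

```text
hub_mouth [0.5245 0.017  0.1195] 0.009353476317624539
cap [0.5257 0.0164 0.1151] 0.00431066559199506
hub [0.5199 0.0167 0.0647] 0.006678484690943629
grip [0.4348 0.266  0.0882] 0.007386800255304595
flange [0.4404 0.2633 0.0512] 0.006501238774922399
chuck [0.4432 0.2691 0.0214] 0.001426111107135187
rack [0.4876 0.2698 0.0122] 0.0018650732026320878
spare [0.5308 0.2656 0.0156] 0.0019755802036143274
tray [ 0.5058 -0.2581 -0.0003] 0.0037667751853251268
mouth [0.5219 0.0125 0.125 ] [0.5286 0.024  0.125 ]
tray [ 0.5039 -0.2585  0.    ] [ 0.5075 -0.2568  0.    ]
scene orange [314 189  19  15 215] [322.9116 196.1302]
scene yellow [345 156   2   2   4] [345.5 156.5] [0.4763 0.2614 0.078 ] [0.468  0.2786 0.058 ]
side orange [309 189  25  21 377] [321.0928 199.1167]
side yellow [334 285   4   3  12] [335.5 286. ] [0.4716 0.2798 0.078 ] [0.4714 0.2685 0.058 ]
lug side [0.4693 0.271  0.058 ]
flange c [0.4437 0.2667 0.055 ] [0.4387 0.2598 0.055 ]
grip [0.4383 0.2667 0.087 ] [0.4305 0.2667 0.087 ]
motor top (array([0.6666, 0.0215, 0.122 ]), np.float64(0.0019136577479002353))
```

```bash
python3 -m handwheel '[[[0.16,0.22,0.04],[0,0,0],1],[[0.16,0.22,0.04],[0,0,0],1],[[0.16,0.22,0.04],[0,0,0],1],[[0.16,0.23,0.04],[0,0,0],1],[[0.16,0.23,0.02],[0,0,0],1],[[0.16,0.23,0.02],[0,0,0],1],[[0.16,0.23,0],[0,0,0],1],[[0.16,0.23,0],[0,0,0],1],[[0.16,0.23,0],[0,0,0],1],[[0.16,0.23,0],[0,0,0],1],[[0.16,0.23,0],[0,0,0],1],[[0.16,0.23,0],[0,0,0],1],[[0,0,0],[0,0,0],1],[[0,0,0],[0,0,0],1]]' 40
python3 - <<'E'
from h import *
np.set_printoptions(precision=4,suppress=True)
im=manip.camera("wrist");save(im,"w1")
for n in["cap","hub_mouth","keyway","hub","chuck","tray","rack","grip"]:
    for z in [{"cap":.115,"hub_mouth":.125,"keyway":.125,"hub":.06,"chuck":.015,"tray":0,"rack":0,"grip":.087}[n]]:
        for p,q in place("wrist",n): print(n,p,q,onz("wrist",p,z))
print("bar",onz("scene",(200+341*.375,90+328*.375),.078))
E
```

```text
time_s: 3.15
position: [0.5187, 0.0127, 0.2712]
ee_rot: [[0.969, 0.246, -0.001], [0.246, -0.969, -0.0], [-0.001, 0.0, -1.0]]
contact_force: [-0.5, -0.8, -0.4]
width: 0.0854
grasp_force: 0.0
cap [228.992  63.2  ] 0.89 [0.6122 0.1232 0.115 ]
cap [345.28 264.32] 0.78 [ 0.4332 -0.0419  0.115 ]
cap [315.008 176.8  ] 0.65 [0.5212 0.0145 0.115 ]
cap [271.808 252.8  ] 0.55 [0.4272 0.0398 0.115 ]
hub [146.176 116.92 ] 0.23 [0.5345 0.2374 0.06  ]
tray [483.2  212.08] 0.84 [ 0.5063 -0.2609  0.    ]
tray [131.072 167.6  ] 0.27 [0.4421 0.2911 0.    ]
rack [146.816 147.4  ] 0.55 [ 0.4794  0.2651 -0.    ]
rack [128.512 255.12 ] 0.35 [0.2821 0.2935 0.    ]
grip [109.312 185.88 ] 0.83 [0.4418 0.2703 0.087 ]
grip [315.52 174.4 ] 0.35 [0.5175 0.0137 0.087 ]
bar [ 0.5556 -0.0044  0.078 ]
```

View pics/w1.png

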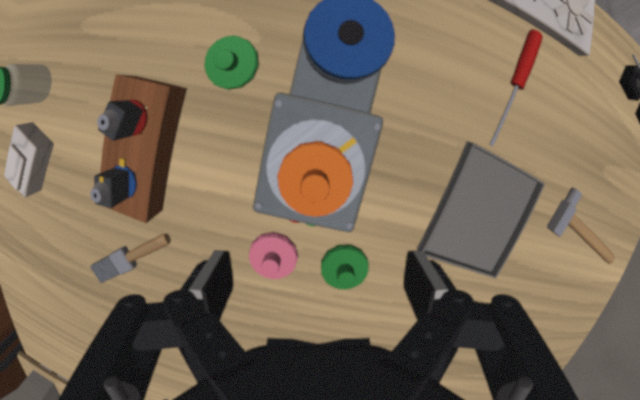

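The wrist view shows the orange cap at (315,180), with the knob top at about (315,187). The yellow pulley bar is at (349,145), and the blue chuck is at (115,185) with its lug pointing up the image.

Run:
```python
from h import *
np.set_printoptions(precision=4,suppress=True)
im=cv2.imread("pics/w1.png");h=cv2.cvtColor(im,cv2.COLOR_BGR2HSV)
m=cv2.inRange(h,(5,150,100),(17,255,255));n,l,s,ce=cv2.connectedComponentsWithStats(m)
i=1+np.argmax(s[1:,4]);cs=cv2.findContours((l==i).astype(np.uint8),cv2.RETR_EXTERNAL,cv2.CHAIN_APPROX_NONE)[0][0]
P=np.array([onz("wrist",p[0],.131) for p in cs]);
print("disc fit",cv2.minEnclosingCircle((P[:,:2]*1000).astype(np.float32)))
print("knob",onz("wrist",(315,187),.157))
m=cv2.inRange(h,(19,110,120),(34,255,255));n,l,s,ce=cv2.connectedComponentsWithStats(m)
for i in range(1,n):
    if s[i,4]>8: print(s[i],ce[i],onz("wrist",ce[i],.078),onz("wrist",ce[i],.061),onz("wrist",ce[i],.107))
```

```text
disc fit ((522.7166748046875, 14.750224113464355), 35.93645095825195)
knob [0.5228 0.0148 0.157 ]
[339 138  17  14  95] [347.2105 144.7684] [ 0.5563 -0.0122  0.078 ] [ 0.5545 -0.0143  0.061 ] [ 0.5595 -0.0086  0.107 ]
[119 158   6   9  41] [121.5366 161.9024] [0.4747 0.2579 0.078 ] [0.4687 0.2695 0.061 ] [0.4849 0.2382 0.107 ]
[ 99 177   5   5  19] [100.7895 179.    ] [0.4437 0.2928 0.078 ] [0.4362 0.3061 0.061 ] [0.4566 0.27   0.107 ]
```

```bash
python3 -m handwheel '[[[0.01,0.005,-0.23],[0,0,0],1],[[0.01,0.005,-0.23],[0,0,0],1],[[0,0,-0.15],[0,0,0],1],[[0,0,-0.08],[0,0,0],1],[[0,0,0],[0,0,0],1],[[0,0,0],[0,0,0],0],[[0,0,0],[0,0,0],0],[[0,0,0],[0,0,0],0],[[0,0,0],[0,0,0],0],[[0,0,0],[0,0,0],0]]' 40
```

```text
time_s: 4.85
position: [0.5232, 0.0148, 0.134]
ee_rot: [[0.969, 0.245, 0.001], [0.245, -0.969, 0.0], [0.001, 0.0, -1.0]]
contact_force: [-0.5, -0.1, 4.6]
width: 0.0246
grasp_force: 39.2
```

```bash
python3 -m handwheel '[[[0,0,0.05],[0,0,0],0],[[0,0,0.1],[0,0,0],0],[[0,0,0.2],[0,0,0],0],[[-0.01,-0.2,0],[0,0,0],0],[[-0.015,-0.23,0],[0,0,0],0],[[-0.015,-0.24,0],[0,0,0],0],[[-0.015,-0.24,0],[0,0,0],0],[[-0.015,-0.24,0],[0,0,0],0],[[-0.015,-0.215,0],[0,0,0],0],[[0,0,-0.2],[0,0,0],0],[[0,0,-0.25],[0,0,0],0],[[0,0,-0.25],[0,0,0],0],[[0,0,-0.12],[0,0,0],0],[[0,0,0],[0,0,0],0]]'
```

```text
time_s: 6.6
position: [0.5047, -0.2576, 0.0376]
ee_rot: [[0.969, 0.245, -0.003], [0.245, -0.969, 0.002], [-0.003, -0.003, -1.0]]
contact_force: [-0.3, 0.0, 0.1]
width: 0.0248
grasp_force: 39.5
```

```bash
python3 -m handwheel '[[[0,0,-0.035],[0,0,0],0],[[0,0,-0.02],[0,0,0],0],[[0,0,-0.01],[0,0,0],0],[[0,0,0],[0,0,0],0]]'
```

```text
time_s: 7.1
position: [0.506, -0.2583, 0.0265]
ee_rot: [[0.969, 0.245, 0.0], [0.245, -0.969, -0.0], [0.0, 0.0, -1.0]]
contact_force: [-0.5, 0.2, -1.1]
width: 0.0249
grasp_force: 39.5
```

```bash
python3 -m handwheel '[[[0,0,-0.01],[0,0,0],0],[[0,0,-0.008],[0,0,0],0],[[0,0,0],[0,0,0],0]]'; python3 -m handwheel '[[[0,0,0],[0,0,0],1],[[0,0,0],[0,0,0],1],[[0,0,0],[0,0,0],1],[[0,0,0],[0,0,0],1],[[0,0,0.1],[0,0,0],1],[[0,0,0.25],[0,0,0],1],[[0,0,0.3],[0,0,0],1],[[0,0,0.3],[0,0,0],1],[[0,0,0.25],[0,0,0],1],[[0,0,0],[0,0,0],1]]'
python3 - <<'E'
from h import *
save(manip.camera("wrist"),"w2")
print(place("wrist","cap"))
E
```

```text
time_s: 7.48
position: [0.506, -0.2582, 0.0231]
ee_rot: [[0.969, 0.245, 0.0], [0.245, -0.969, -0.0], [0.0, 0.0, -1.0]]
contact_force: [-2.1, 1.2, 3.8]
width: 0.0247
grasp_force: 39.8
time_s: 8.72
position: [0.507, -0.2588, 0.2672]
ee_rot: [[0.969, 0.245, 0.006], [0.245, -0.969, -0.003], [0.005, 0.005, -1.0]]
contact_force: [0.2, -0.6, -0.8]
width: 0.0855
grasp_force: 0.0
[(array([118.016, 210.48 ]), 0.96), (array([175.872, 220.   ]), 0.89), (array([317.888, 162.68 ]), 0.88), (array([79.488, 39.8  ]), 0.6), (array([ 18.112, 133.   ]), 0.22)]
```

View pics/w2.png

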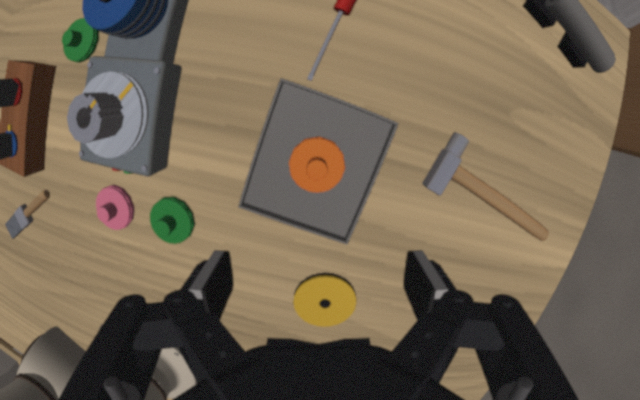

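The cap sits right way up in the tray at (317,165), and the hub is open at (97,117). Next I'll look at the keyway from close above.

```bash
python3 -m handwheel '[[[0,0.15,0],[0,0,0],1],[[0,0.25,0],[0,0,0],1],[[0,0.28,0],[0,0,0],1],[[0.02,0.28,0],[0,0,0],1],[[0.03,0.25,-0.1],[0,0,0],1],[[0.03,0.15,-0.1],[0,0,0],1],[[0,0,0],[0,0,0],1],[[0,0,0],[0,0,0],1]]'
python3 - <<'E'
from h import *
np.set_printoptions(precision=4,suppress=True)
im=manip.camera("wrist");save(im,"w3")
for n,z in [("hub_mouth",.125),("keyway",.125),("grip",.087),("flange",.055),("key",.033)]:
    for p,q in place("wrist",n): print(n,p,q,onz("wrist",p,z))
h=cv2.cvtColor(im,cv2.COLOR_RGB2HSV)
m=cv2.inRange(h,(19,110,100),(34,255,255));n,l,s,ce=cv2.connectedComponentsWithStats(m)
for i in range(1,n):
    if s[i,4]>8: print(s[i],ce[i],onz("wrist",ce[i],.078),onz("wrist",ce[i],.125))
save(cv2.resize(im[60:260,210:450],None,fx=2.5,fy=2.5,interpolation=cv2.INTER_CUBIC),"w3c")
E
```

```text
time_s: 9.82
position: [0.5215, 0.0134, 0.2221]
ee_rot: [[0.969, 0.245, -0.001], [0.245, -0.969, -0.0], [-0.001, -0.0, -1.0]]
contact_force: [-0.7, -0.2, 0.3]
width: 0.0855
grasp_force: 0.0
hub_mouth [317.888 196.08 ] 0.69 [0.5236 0.0121 0.125 ]
hub_mouth [129.92 152.92] 0.47 [0.5218 0.1846 0.125 ]
keyway [331.904 186.   ] 0.63 [0.5347 0.0032 0.125 ]
keyway [499.2  229.48] 0.6 [ 0.5338 -0.1649  0.125 ]
grip [ 84.672 201.68 ] 0.63 [0.4385 0.2746 0.087 ]
key [112.128 178.48 ] 0.92 [0.4539 0.2707 0.033 ]
[339 147  23  19 159] [349.9497 156.239 ] [ 0.555  -0.0108  0.078 ] [ 0.5618 -0.0041  0.125 ]
[ 98 169   6  10  52] [100.5385 172.8654] [0.4759 0.2562 0.078 ] [0.4956 0.2193 0.125 ]
[331 177  12  10  67] [336.2836 181.3284] [ 0.5282 -0.0046  0.078 ] [0.5394 0.0011 0.125 ]
[ 74 190   5   7  27] [ 76.3333 192.8519] [0.4413 0.2975 0.078 ] [0.4666 0.2538 0.125 ]
[452 347  27  17 346] [464.9393 355.4711] [ 0.3276 -0.2564  0.078 ] [ 0.3716 -0.2095  0.125 ]
```

View pics/w3c.png

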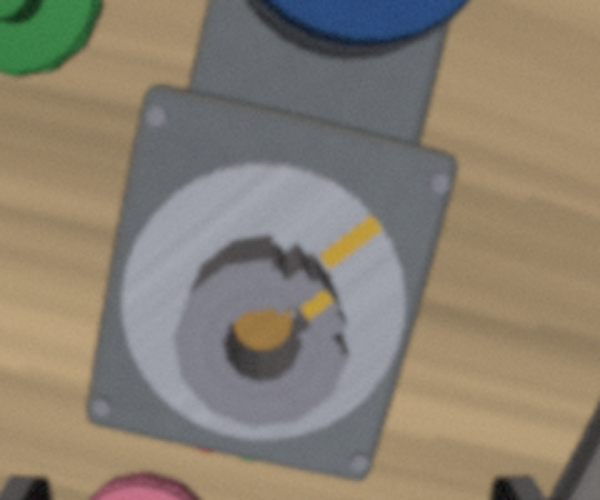

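The bore is open: boss centre near (315,195), boss mark at (336,181), pulley bar at (350,156). That puts the keyway yaw at about -38.5°.

```bash
python3 - <<'E'
from h import *
for p in [(314.8,194.8),(315.2,196)]: print(onz("wrist",p,.125))
E
python3 -m handwheel '[[[-0.04,0.15,0],[0,0,-0.02],1],[[-0.07,0.22,0],[0,0,-0.025],1],[[-0.07,0.24,0],[0,0,-0.025],1],[[-0.07,0.24,0],[0,0,-0.025],1],[[-0.07,0.22,0],[0,0,-0.025],1],[[-0.08,0.2,0],[0,0,-0.013],1],[[0,0,0],[0,0,0],1],[[0,0,0],[0,0,0],1]]'
python3 - <<'E'
from h import *
np.set_printoptions(precision=4,suppress=True)
im=manip.camera("wrist");save(im,"w4")
for n,z in [("grip",.087),("flange",.055),("chuck",.015),("key",.033)]:
    for p,q in place("wrist",n): print(n,p,q,onz("wrist",p,z))
h=cv2.cvtColor(im,cv2.COLOR_RGB2HSV)
m=cv2.inRange(h,(19,110,100),(34,255,255));n,l,s,ce=cv2.connectedComponentsWithStats(m)
for i in range(1,n):
    if s[i,4]>8: print(s[i],ce[i],onz("wrist",ce[i],.061),onz("wrist",ce[i],.107))
save(cv2.resize(im[60:260,210:450],None,fx=2.5,fy=2.5,interpolation=cv2.INTER_CUBIC),"w4c")
E
```

```text
[0.52417434 0.01507201 0.125     ]
[0.52326459 0.01451083 0.125     ]
time_s: 11.12
position: [0.4689, 0.1365, 0.2228]
ee_rot: [[0.975, 0.223, -0.024], [0.224, -0.97, 0.097], [-0.002, -0.1, -0.995]]
contact_force: [-0.4, 0.5, -0.0]
width: 0.0856
grasp_force: 0.0
grip [198.592 182.4  ] 0.92 [0.4387 0.2681 0.087 ]
flange [213.12 171.  ] 0.74 [0.4437 0.2666 0.055 ]
flange [240.832  91.6  ] 0.32 [0.5346 0.2496 0.055 ]
chuck [224.512 165.2  ] 0.65 [0.4412 0.2689 0.015 ]
key [217.984 159.8  ] 0.92 [0.4511 0.2714 0.033 ]
[491 131  16  14  96] [498.3646 137.4583] [ 0.5571 -0.0207  0.061 ] [0.5556 0.0035 0.107 ]
[208 145   8  12  79] [211.2911 150.481 ] [0.4676 0.2695 0.061 ] [0.4797 0.2496 0.107 ]
[498 156  10   9  48] [502.8958 160.0417] [ 0.5362 -0.0343  0.061 ] [ 0.5378 -0.0081  0.107 ]
[187 166   7   8  49] [189.8776 169.6939] [0.4405 0.2931 0.061 ] [0.4567 0.2696 0.107 ]
[ 539  307   41   44 1100] [559.4555 327.0345] [ 0.3372 -0.2595  0.061 ] [ 0.3691 -0.1991  0.107 ]
```

View pics/w4c.png

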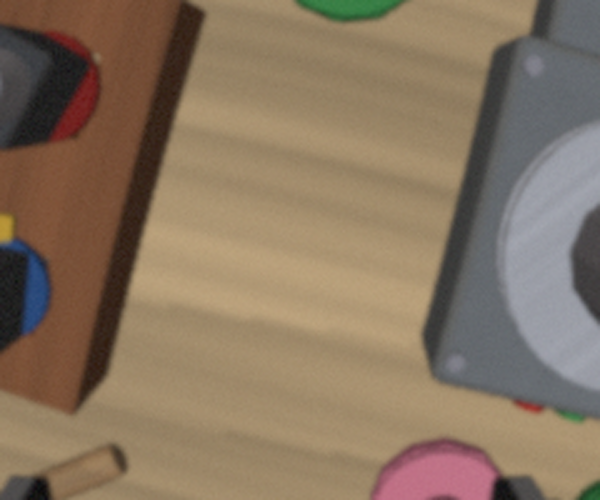

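The arm stopped short of the goal and is tilted, so I'm checking the joints.

```bash
python3 -c "
from h import *
s=manip.sense();print(s['time_s'],s['joints'].round(2),s['joint_vel'].round(2),s['position'],s['contact_force'])"
python3 -m handwheel '[[[0,0,0],[0,0,0],1],[[0,0.02,0],[0,0,0],1],[[0,0,0],[0,0,0],1]]'
python3 -c "
from h import *
s=manip.sense();print(s['time_s'],s['joints'].round(2),s['joint_vel'].round(2),s['position'],s['ee_rot'].round(3))"
```

```text
11.375 [ 12.88  -3.63   0.28  94.04   5.75 179.94] [-0.04 -0.08  0.08  0.06 -0.04 -0.03] [0.46890423 0.13651767 0.2227091 ] [ 0.82177115  0.16941472 -0.09008585]
time_s: 11.75
position: [0.4693, 0.1388, 0.2227]
ee_rot: [[0.974, 0.226, -0.025], [0.227, -0.969, 0.099], [-0.002, -0.102, -0.995]]
contact_force: [0.6, 0.4, -0.4]
width: 0.0851
grasp_force: 0.0
11.75 [ 13.07  -3.5    0.39  94.03   5.85 179.94] [-0.06 -0.04 -0.1  -0.02 -0.13 -0.1 ] [0.46925517 0.13875712 0.22273985] [[ 0.974  0.226 -0.025]
 [ 0.227 -0.969  0.099]
 [-0.002 -0.102 -0.995]]
```

Joint 6 is at its +180° limit. The tool yaw has to exceed joint 1's angle, so I'll use the half-turned grasp (yaw about 182°). First I remove the tilt, then turn positive.

```bash
python3 -m handwheel '[[[0,0,0],[-0.063,-0.016,0.05],1],[[0,0,0],[0,0,0.11],1],[[0,0.1,0],[0,0,0.11],1],[[-0.02,0.1,0],[0,0,0.11],1],[[-0.02,0.1,0],[0,0,0.11],1],[[-0.02,0.1,0],[0,0,0.11],1],[[-0.02,0.1,0],[0,0,0.11],1],[[-0.02,0.05,0],[0,0,0.11],1],[[-0.02,0.05,0],[0,0,0.11],1],[[-0.02,0.05,0],[0,0,0.11],1],[[0,0,0],[0,0,0.11],1],[[0,0,0],[0,0,0.11],1],[[0,0,0],[0,0,0.11],1],[[0,0,0],[0,0,0.11],1],[[0,0,0],[0,0,0.11],1],[[0,0,0],[0,0,0.11],1],[[0,0,0],[0,0,0.11],1],[[0,0,0],[0,0,0.07],1],[[0,0,0],[0,0,0],1],[[0,0,0],[0,0,0],1]]'
python3 - <<'E'
from h import *
np.set_printoptions(precision=4,suppress=True)
s=manip.sense();R=s["ee_rot"];print(s["joints"].round(1),np.degrees(np.arctan2(R[1,0],R[0,0])))
print("untilt units",np.degrees(np.cross(R[:,2],[0,0,-1]))/90)
im=manip.camera("wrist");save(im,"w5")
for n,z in [("grip",.087),("flange",.055),("chuck",.015),("key",.033)]:
    for p,q in place("wrist",n): print(n,p,q,onz("wrist",p,z))
h=cv2.cvtColor(im,cv2.COLOR_RGB2HSV)
m=cv2.inRange(h,(19,110,100),(34,255,255));n,l,s,ce=cv2.connectedComponentsWithStats(m)
for i in range(1,n):
    if s[i,4]>8: print(s[i],ce[i],onz("wrist",ce[i],.061),onz("wrist",ce[i],.107))
save(cv2.resize(im[60:260,210:450],None,fx=2.5,fy=2.5,interpolation=cv2.INTER_CUBIC),"w5c")
E
```

```text
time_s: 14.25
position: [0.4412, 0.2686, 0.2228]
ee_rot: [[-0.999, -0.038, 0.004], [-0.038, 0.999, 0.0], [-0.004, 0.0, -1.0]]
contact_force: [-0.5, -0.7, -0.2]
width: 0.0854
grasp_force: 0.0
[31.4 -0.   4.  93.8 -0.1 29.2] -177.83869461759647
untilt units [-0.0001  0.0027  0.    ]
grip [319.68 182.08] 0.6 [0.4376 0.269  0.087 ]
chuck [319.616 167.6  ] 0.56 [0.4394 0.2694 0.015 ]
key [ 87.296 264.6  ] 0.51 [ 0.5938 -0.0856  0.033 ]
[  0  66   6  45 204] [ 2.0294 87.6078] [ 0.3083 -0.2085  0.061 ] [ 0.3167 -0.1369  0.107 ]
[316 206   8   7  52] [319.5    208.7692] [0.4732 0.2704 0.061 ] [0.4567 0.2694 0.107 ]
[ 82 267   4   7  18] [ 83.7222 270.3333] [ 0.5858 -0.0679  0.061 ] [ 0.5522 -0.0176  0.107 ]
```

View pics/w5c.png

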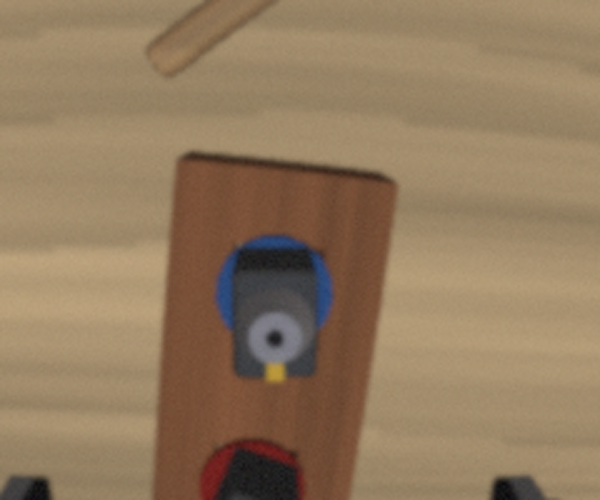

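The chuck's nose is at (320,195) with the body mark on its lower side. The body's sides are parallel to the image columns, so it is aligned with the tool.

Run:
```python
from h import *
im=cv2.imread("pics/w5.png")
print("nose",onz("wrist",(320,195.2),.121))
h=cv2.cvtColor(im,cv2.COLOR_BGR2HSV);m=cv2.inRange(h,(100,100,60),(125,255,255))
n,l,s,ce=cv2.connectedComponentsWithStats(m);i=1+np.argmin([np.hypot(*(c-[320,170])) if a[4]>50 else 1e9 for c,a in zip(ce[1:],s[1:])])
cs=cv2.findContours((l==i).astype(np.uint8),0,1)[0][0][:,0]
P=np.array([onz("wrist",p,.061)[:2]*1000 for p in cs],np.float32);print(s[i],"flange",cv2.minEnclosingCircle(P))
for c in [(233,377),(317,377),(233,270),(317,270)]: print(onz("wrist",(210+c[0]/2.5,60+c[1]/2.5),.107))
```

```text
nose [0.43977095 0.26905381 0.121     ]
[308 155  23   5  94] flange ((420.3406066894531, 267.68896484375), 10.954084396362305)
[0.45918138 0.25506341 0.107     ]
[0.4580132  0.28483234 0.107     ]
[0.42047811 0.25405587 0.107     ]
[0.41933561 0.28261426 0.107     ]
```

```bash
python3 -m handwheel '[[[-0.008,0.0025,-0.1],[0,0.003,0],1],[[0,0,-0.2],[0,0,0],1],[[0,0,-0.2],[0,0,0],1],[[0,0,-0.18],[0,0,0],1],[[0,0,-0.09],[0,0,0],1],[[0,0,0],[0,0,0],1],[[0,0,0],[0,0,0],0],[[0,0,0],[0,0,0],0],[[0,0,0],[0,0,0],0],[[0,0,0],[0,0,0],0],[[0,0,0],[0,0,0],0]]' 90
```

```text
time_s: 15.88
position: [0.4401, 0.2694, 0.0698]
ee_rot: [[-0.999, -0.04, 0.001], [-0.04, 0.999, 0.001], [-0.001, 0.001, -1.0]]
contact_force: [0.1, -0.3, 6.2]
width: 0.0288
grasp_force: 89.5
```

```bash
python3 -m handwheel '[[[0,0,0.05],[0,0,0],0],[[0,0,0.15],[0,0,0],0],[[0,0,0.25],[0,0,0],0],[[0,0,0.2],[0,0,0],0],[[0.04,-0.12,0],[0,0,-0.05],0],[[0.06,-0.19,0],[0,0,-0.08],0],[[0.065,-0.2,0],[0,0,-0.08],0],[[0.065,-0.2,0],[0,0,-0.08],0],[[0.065,-0.2,0],[0,0,-0.08],0],[[0.065,-0.19,0],[0,0,-0.08],0],[[0.056,-0.173,0],[0,0,0],0],[[0,0,0],[0,0,0],0],[[0,0,0],[0,0,0],0]]'
python3 - <<'E'
from h import *
np.set_printoptions(precision=4,suppress=True)
s=manip.sense();R=s["ee_rot"];print(s["joints"].round(1),"chuck yaw",np.degrees(np.arctan2(-R[1,0],-R[0,0])))
im=manip.camera("wrist");save(cv2.resize(im[100:300,200:440],None,fx=2.5,fy=2.5,interpolation=cv2.INTER_CUBIC),"w6c")
E
```

```text
time_s: 17.5
position: [0.5226, 0.0147, 0.1987]
ee_rot: [[-0.786, 0.619, -0.001], [0.619, 0.786, 0.001], [0.001, 0.0, -1.0]]
contact_force: [0.2, 0.6, -3.2]
width: 0.0289
grasp_force: 89.7
[ 1.6  0.7  2.  91.4  0.  39.8] chuck yaw -38.21626621317487
```

View pics/w6c.png

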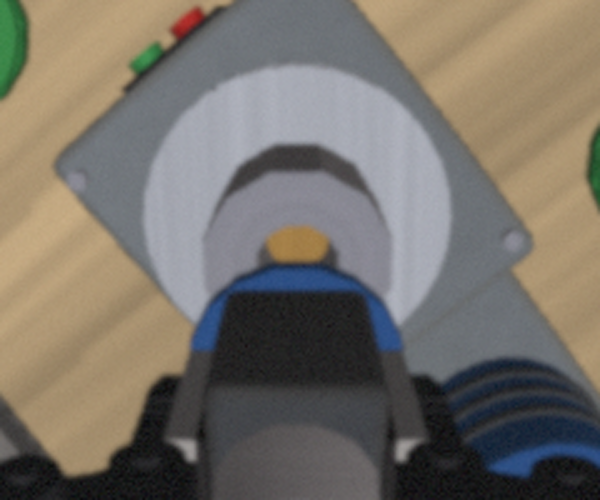

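The chuck is held over the bore, with the flange and boss centred on the same column (about 298 in the crop). Lowering gently.

```bash
python3 -m handwheel '[[[0.005,0,-0.06],[0,0,0],0],[[0,0,-0.06],[0,0,0],0],[[0,0,-0.04],[0,0,0],0],[[0,0,0],[0,0,0],0]]'; python3 -m handwheel '[[[0,0,-0.025],[0,0,0],0],[[0,0,-0.02],[0,0,0],0],[[0,0,0],[0,0,0],0]]'
```

```text
time_s: 18.05
position: [0.5232, 0.0148, 0.1657]
ee_rot: [[-0.786, 0.618, -0.002], [0.618, 0.786, 0.001], [0.002, -0.001, -1.0]]
contact_force: [-1.3, 0.3, -3.7]
width: 0.029
grasp_force: 89.7
time_s: 18.42
position: [0.5232, 0.0151, 0.1574]
ee_rot: [[-0.786, 0.618, -0.002], [0.618, 0.786, 0.002], [0.002, 0.0, -1.0]]
contact_force: [-4.5, 3.6, -4.5]
width: 0.0289
grasp_force: 89.6
```

```bash
python3 -m handwheel '[[[-0.003,0.002,-0.015],[0,0,0],0],[[0,0,-0.015],[0,0,0],0],[[0,0,0],[0,0,0],0]]'; python3 -m handwheel '[[[0,0,-0.02],[0,0,0],0],[[0,0,-0.02],[0,0,0],0],[[0,0,0],[0,0,0],0]]'
```

```text
time_s: 18.8
position: [0.5231, 0.0152, 0.1516]
ee_rot: [[-0.786, 0.618, -0.0], [0.618, 0.786, 0.001], [0.001, 0.001, -1.0]]
contact_force: [-3.1, 3.8, -1.5]
width: 0.0291
grasp_force: 89.9
time_s: 19.18
position: [0.5231, 0.0152, 0.1446]
ee_rot: [[-0.786, 0.618, 0.0], [0.618, 0.786, 0.001], [0.0, 0.001, -1.0]]
contact_force: [-5.4, 3.8, 5.1]
width: 0.0289
grasp_force: 91.0
```

```bash
python3 -m handwheel '[[[-0.003,0.002,-0.012],[0,0,0],0],[[0,0,-0.01],[0,0,0],0],[[0,0,0],[0,0,0],0]]'; python3 -m handwheel '[[[0,0,-0.005],[0,0,0],0],[[0,0,0],[0,0,0],0]]'
```

```text
time_s: 19.55
position: [0.523, 0.0153, 0.1408]
ee_rot: [[-0.786, 0.618, 0.002], [0.618, 0.786, 0.0], [-0.001, 0.001, -1.0]]
contact_force: [-5.1, 2.6, 8.3]
width: 0.029
grasp_force: 91.3
time_s: 19.8
position: [0.523, 0.0153, 0.14]
ee_rot: [[-0.786, 0.618, 0.002], [0.618, 0.786, 0.0], [-0.001, 0.002, -1.0]]
contact_force: [-6.3, 2.6, 10.2]
width: 0.0289
grasp_force: 91.4
```

```bash
for i in 1 2; do python3 -m handwheel '[[[0,0,-0.005],[0,0,0],0],[[0,0,0],[0,0,0],0]]' | egrep "posi|contact"; done
```

```text
position: [0.523, 0.0153, 0.1398]
contact_force: [-8.9, 2.6, 14.1]
position: [0.5231, 0.0153, 0.1398]
contact_force: [-10.6, 2.4, 21.9]
```

It stopped at TCP z 0.1398, the predicted flush height, and the force is rising sharply. I'll make one visual check.

```bash
python3 -m handwheel '[[[-0.002,0,-0.002],[0,0,0],0],[[0,0,0],[0,0,0],0],[[0,0,0],[0,0,0],0]]' 100
python3 - <<'E'
from h import *
a=manip.camera("wrist")[100:300,200:440];b=manip.camera("side")[150:250,260:380]
save(np.hstack([cv2.resize(a,(400,333)),cv2.resize(b,(400,333),interpolation=cv2.INTER_CUBIC)]),"fin")
E
```

```text
time_s: 20.68
position: [0.5231, 0.0153, 0.1398]
ee_rot: [[-0.786, 0.618, 0.005], [0.618, 0.786, 0.0], [-0.003, 0.003, -1.0]]
contact_force: [-9.0, 3.3, 23.7]
width: 0.0288
grasp_force: 96.7
```

View pics/fin.png

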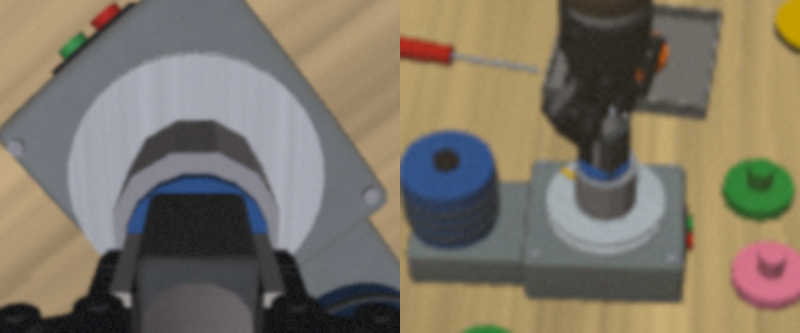

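The left view shows the blue flange resting on the boss with no visible gap. The right view shows the chuck seated and the cap still in the tray.

```bash
python3 -c "
from workcell import manip
print(manip.sign_off())"
```

```text
the job is handed in; nothing more can be done
None
```

I handed the job in at about 21 s: the orange cap is right way up in the tray, and the blue-ringed chuck is keyed into the hub and held flush against the spring with about 24 N; sign-off returned no verdict.

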